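# Set up the jam jar and raise the camera for its photo

## Robot

A 7-joint arm with a two-finger parallel gripper is mounted at the origin on a cart in front of the work surface, level with it; the furniture and walls round the work are solid. World frame = base frame: x ahead of the robot, y to its left, z up, the work surface at z = 0. Lengths are in m, angles in rad, forces in N, time in s.
With the tool pointing down it reaches from about 0.4 to 0.85 m from the base axis. Payload 4.5 kg.
Tool frame: the origin (TCP) lies between the finger pads, 19 mm behind the fingertips; this is the grasp point; z points along the fingers, y is the line along which they close (so a half turn about z gives the same grasp; the last joint's range is limited). The gripper opens to 88 mm and grips with 3 to 60 N. Pads are 18 mm wide; open, the fingers measure 123 mm over their backs; the gripper's body (75 mm by 187 mm) begins 45 mm behind the grasp point.
Start: joints at [1.161, 0.689, -0.195, 1.565, 0.157, 0.902, -0.215], TCP at [0.268, -0.564, 0.257] pointing down, gripper open.
Joint ranges: [-3.01, 3.01], [-0.46, 2.08], [-1.47, 1.51], [0.13, 2.56], [-1, 4.14], [0.04, 2.09], [-2.66, 2.66]. Speed limits (rad/s): [2.57, 2.57, 3.14, 3.14, 3.14, 3.14, 3.14].

## Interface

Orientations are given as a unit quaternion [x, y, z, w].
In Python, from plant import r gives the robot as it stands.
- The arm moves only by the tool play_rows, never from a script. Its arguments are lists of equal length, an entry for each row: "translation": the shift along the tool's x, y, z in m, a list of three; "delta_rot": the turn, a rotation vector about the tool's x, y, z in degrees, a list of three; "grip": the opening, from -1 (shut) to 1 (fully open). In form: {"translation": [[x, y, z], ...], "delta_rot": [[rx, ry, rz], ...], "grip": [grip, ...]}. A call has 1 to 20 rows; each row shifts and turns the commanded pose from where the row before left it, along the tool's axes as they then stand; what a row does not reach is not made up. A row lasts 1/8 s, in which the tool goes at most 62.5 mm and 10.7 degrees, less where a joint would pass 70% of its speed; a pose out of reach is approached as far as the arm can. A call with a gripper value outside its range is refused whole. The fingers move at their own pace and stop on an object; "squeeze" is the grip in N (left out, the last holds). Time passes only in rows, so rows that do not move let the fingers close. It gives the time, the measured TCP pose, the force, the opening and the grip force at its end, in the units of the state.
- r.get_state(): the state, without advancing time (a new reading comes with each control period).
- r.snapshot(name): name is "scene" or "top" or "wrist"; returns the picture (384x512x3 uint8, blue, green, red); there is no depth.
- r.get_calibration(name): a dict with "intrinsics" (3x3 intrinsics, pixels), "eye" and "rotation" of the camera in the world. Camera axes: x right, y up, looking along -z (the intrinsics and any distortion apply to the point x, -y, -z); pixel columns grow to the right and rows downward; lengths in m; the calibration is good to about 2 mm. A picture is of the moment at which its call begins: read the wrist's pose just before it. get_calibration takes no time and is no camera call; for the wrist camera it gives the pose at the moment of the call.
- r.finish_job(): hands the job in; it is judged then, once.
Trained networks look in the newest picture that a camera, given by its name, has taken for a name from the list of things; names that differ only in an ending like _2 or _b are one class to them, and where a whole thing is asked for, a point or a joint stands for the part that bears it (a point fixed in the world has none). Each returns a list of dicts, best first, with "confidence" (0 to 1); they miss things now and then, are a little off and sometimes report something else, mostly with a low value. They report only what shows in the picture. A call takes as long as a camera call.
- r.look_for(camera, target): "point" ([x, y, z] in m, in world coordinates, good to about 4 mm: the middle of the surface that is visible of it).
- r.silhouettes(camera, target): "pixels" (384x512 bool, what is visible of it).
The state is a dict: "clock": time; "q": joint angles; "qd": joint speeds; "joint_torque": joint torques, N m; "tool_pos": TCP position; "eef_rot": TCP orientation; "contact_force": force on the tool from outside, world axes, zero at the start; "moment": the same for the moment, N m; "opening": opening from 0.0 (shut) to 1.0 (fully open); "finger_force": force on a finger pad.
Only numpy, scipy, OpenCV 4.12 (cv2) and the standard library are available. Lean on these libraries where they do the work, as an engineer would, in place of code of your own. Each camera call takes 0.05 s, during which the arm holds its last target. There are 200 camera calls.

## Task

Stand the jam jar with the dark green lid upright in the middle of the round wooden photo board in front of the camera, let go of it, and leave the other jar, the cup and the pepper mill where they are. Only then take the camera stand by the grip on top so that your fingers squeeze its red release button in while the camera is still fully down, and pull the camera straight up, past the first click stop, to the second stop at the end of its travel. Finish while still holding the grip with the camera fully extended: do not let go, it would sink back.

Things in the scene. Friction and masses are not known exactly. Their poses are not given: they have to be found in the camera images.
- berry_jar: the jam jar with the dark green lid: glass cylinder, 60 mm across, 75 mm tall, about 0.34 kg, loose. Origin at the centre of its underside, z up. Grasp round the body, about 40 mm above its underside.
- red_jar: a bystander: jam jar with a red lid, 66 mm across, 85 mm tall, loose. Origin at the centre of its underside. The two jars may have changed places.
- espresso_cup: a bystander: small green and white cup with a handle, 64 x 89 x 48 mm, loose. Origin at the centre of its underside.
- pepper_mill: a bystander: wooden pepper mill, 58 mm across, 150 mm tall, loose. Origin at the centre of its underside.
- board_top (a point): centre of the top face of the round dark wooden photo board, fixed, 110 mm across, 12 mm thick; about 0.2 m in front of the camera's stand.
- camera_stand: table-top telescopic camera stand, fixed: round foot 92 mm across, column 28 mm thick, 128 mm high, holding mast, grip and camera. Origin on the column's axis at table level; +y is the way the camera looks, to the board; -x is the red button's side. The camera (72 mm along x, 30 to 82 mm out along +y, top at 136 mm when down) hangs beside the column and rises with the mast.
- grip_mid (a point): on the mast's axis at the red button's mid height: 162 mm above the table when down, rises with the mast. Grey upright grip, 26 x 26 mm, from 20 mm above to 27 mm below this point. The button, 14 mm wide, 26 mm high, stands 6 mm proud of the stand's -x face: close from above along the stand's x, TCP at this point (width 32 mm free, 27.5 mm squeezed; grip with 25 N or more).
- release_button (a joint): travel of the red button into the grip, m: 0 out, 0.0045 fully in. Sprung: 3 N to start it, 7 N fully in. It frees the mast when in by more than 0.0025.
- camera_mast (a joint): height of the mast, m: 0 fully down, 0.05 first stop, 0.1 second stop, the solid end. With the button out a pin locks it at 0 and 0.05. Raising it takes about 4 N (0.3 kg, some friction); passing the first stop with the button in takes 2 to 4 N more, a click and not the end. Above the first stop nothing catches it: let go, it sinks back.

How it is judged:
By the outcome, as a careful person would: the job done as asked, in the order asked, and still so for the second after the job is handed in, while the arm keeps its last pose, push and grip.
It also fails if it takes over 58 s, if anything falls off the work surface, if the arm or the gripper's body presses on something with over 40 N, if the wrist force passes 120 N, or if a joint passes its speed limit or range.

## Working session

There is one attempt and no reset: what is moved stays moved. The work goes in short steps, Python scripts to look and compute and a tool call to move; the robot and the scene stay as the last step left them, time stands still between calls to the robot, and variables do not carry over. Pictures are saved under pics/ and viewed, at most 10 in all, crops included, and the job is handed in when it is done.

Besides the shell and the picture viewer there is one more tool, called as name(argument=value, ...), one argument or row to a line, values as JSON. play_rows: Moves the arm, as the interface text tells. Its arguments: {"type":"object","properties":{"translation":{"type":"array","items":{"type":"array","items":{"type":"number"}}},"delta_rot":{"type":"array","items":{"type":"array","items":{"type":"number"}}},"grip":{"type":"array","items":{"type":"number"}},"squeeze":{"type":"number"}},"required":["translation","delta_rot","grip"]}

```bash
mkdir -p pics; cat > h.py <<'E'
import numpy as np, cv2
from scipy.spatial.transform import Rotation as R
from plant import r
def ray(cam,uv):
    c=r.get_calibration(cam);K=np.array(c["intrinsics"]);p=np.linalg.inv(K)@[uv[0],uv[1],1]
    return np.array(c["eye"]),np.array(c["rotation"])@[p[0],-p[1],-p[2]]
def at_z(cam,uv,z):
    e,d=ray(cam,uv);return e+d*(z-e[2])/d[2]
def proj(cam,P):
    c=r.get_calibration(cam);v=np.array(c["rotation"]).T@(np.array(P)-c["eye"]);v=np.array(c["intrinsics"])@[v[0],-v[1],-v[2]];return v[:2]/v[2]
E
python3 - <<'E'
from h import *
np.set_printoptions(precision=4,suppress=True)
a=r.snapshot("scene");b=r.snapshot("top")
cv2.imwrite("pics/s.png",a);cv2.imwrite("pics/t.png",b)
for c in("scene","top"):
    print(c,r.get_calibration(c))
    for t in("berry_jar","red_jar","espresso_cup","pepper_mill","camera_stand","board_top","grip_mid","release_button"):
        try: print(t,[(np.array(d["point"]),round(d["confidence"],2)) for d in r.look_for(c,t)][:3])
        except Exception as e: print(t,e)
print(r.get_state())
E
```

```text
scene {'intrinsics': array([[472.7809,   0.    , 258.4988],
       [  0.    , 472.7809, 189.1949],
       [  0.    ,   0.    ,   1.    ]]), 'eye': array([0.0126, 0.9337, 1.2122]), 'rotation': array([-0.103 ,  0.3737,  0.888 , -0.2472])}
berry_jar [(array([ 0.477 , -0.299 ,  0.0571]), 0.67), (array([ 0.5532, -0.0515,  0.1119]), 0.17)]
red_jar [(array([0.4593, 0.3361, 0.0747]), 0.71), (array([ 0.5544, -0.05  ,  0.1107]), 0.23)]
espresso_cup [(array([ 0.6535, -0.3633,  0.0341]), 0.66), (array([ 0.5636, -0.0268,  0.1313]), 0.53)]
pepper_mill [(array([ 0.7168, -0.1881,  0.0705]), 0.78)]
camera_stand [(array([ 0.5545, -0.0502,  0.1113]), 0.58)]
board_top [(array([0.5933, 0.1337, 0.0104]), 0.71)]
grip_mid [(array([ 0.564 , -0.0249,  0.1335]), 0.9)]
release_button []
top {'intrinsics': array([[370.7777,   0.    , 254.3931],
       [  0.    , 370.7777, 189.6356],
       [  0.    ,   0.    ,   1.    ]]), 'eye': array([ 0.4491, -0.0422,  1.3694]), 'rotation': array([ 0.0362, -0.0344, -0.6996,  0.7128])}
berry_jar [(array([ 0.491 , -0.3146,  0.0748]), 0.57), (array([ 0.5633, -0.0387,  0.1325]), 
[... 178 characters left out ...]
([ 0.7194, -0.2047,  0.1294]), 0.53)]
camera_stand [(array([ 0.5638, -0.0601,  0.1235]), 0.86)]
board_top [(array([0.5978, 0.1252, 0.0126]), 0.89)]
grip_mid []
release_button []
{'clock': 0.9, 'q': array([ 1.1608,  0.6891, -0.1946,  1.5653,  0.1573,  0.9025, -0.2151]), 'qd': array([-0.0001, -0.    ,  0.0018,  0.0002,  0.0007, -0.0002,  0.0005]), 'joint_torque': array([  0.0002, -52.7481,  -1.2669, -15.3747,  -0.0519,  -0.0008,
         0.    ]), 'tool_pos': array([ 0.2684, -0.5645,  0.2575]), 'eef_rot': array([0.9755, 0.2201, 0.    , 0.    ]), 'contact_force': array([-0.2659, -0.4716,  0.4889]), 'moment': array([ 0.0344, -0.0079, -0.0554]), 'finger_force': 0.0, 'opening': 0.9945395651651012}
```

View pics/s.png

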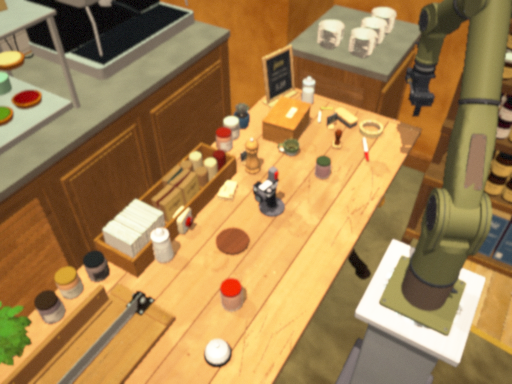

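View pics/t.png

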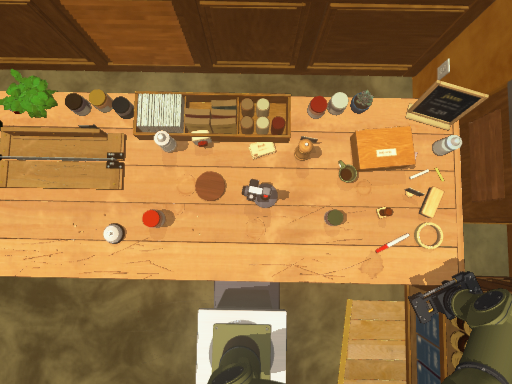

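```bash
sed -i 's/np.array(c\["rotation"\])/R.from_quat(c["rotation"]).as_matrix()/g' h.py
python3 - <<'E'
from h import *
np.set_printoptions(precision=4,suppress=True)
a=r.snapshot("scene");b=r.snapshot("top")
def hulls(c,t):
    m=r.silhouettes(c,t)
    return [(x["pixels"],x["confidence"]) for x in m][:2]
for c in("top","scene"):
  for t,z in(("berry_jar",.075),("board_top",.012),("camera_stand",0.13)):
    for m,cf in hulls(c,t):
        v,u=np.nonzero(m)
        print(c,t,round(cf,2),m.sum(),(u.min(),u.max(),v.min(),v.max()),u.mean(),v.mean(),at_z(c,(u.mean(),v.mean()),z))
print("lid",at_z("top",(334,217),.075),at_z("scene",(323,160),.075),proj("top",(.597,.127,.012)))
t=cv2.resize(b[160:225,180:300],None,fx=6,fy=6,interpolation=cv2.INTER_CUBIC)
s=cv2.resize(a[150:270,200:340],None,fx=5,fy=5,interpolation=cv2.INTER_CUBIC)[:, :720]
s=cv2.resize(s,None,fx=.33,fy=.33) if 0 else s
cv2.imwrite("pics/tc.png",t);cv2.imwrite("pics/sc.png",s)
E
```

```text
top board_top 0.6 710 (np.int64(194), np.int64(224), np.int64(171), np.int64(200)) 209.5338028169014 185.7112676056338 [0.5966 0.1281 0.012 ]
top camera_stand 0.73 682 (np.int64(242), np.int64(277), np.int64(180), np.int64(207)) 260.4809384164223 193.29032258064515 [ 0.5614 -0.0585  0.13  ]
scene berry_jar 0.58 300 (np.int64(314), np.int64(329), np.int64(157), np.int64(178)) 321.89666666666665 167.48333333333332 [ 0.4726 -0.2771  0.075 ]
scene board_top 0.62 706 (np.int64(216), np.int64(248), np.int64(228), np.int64(254)) 231.68130311614732 240.96742209631728 [0.5939 0.1344 0.012 ]
scene camera_stand 0.56 977 (np.int64(253), np.int64(284), np.int64(167), np.int64(216)) 268.7983623336745 194.99692937563972 [ 0.5393 -0.0087  0.13  ]
lid [ 0.4883 -0.3165  0.075 ] [ 0.487  -0.3165  0.075 ] [209.8432 185.6093]
```

View pics/tc.png

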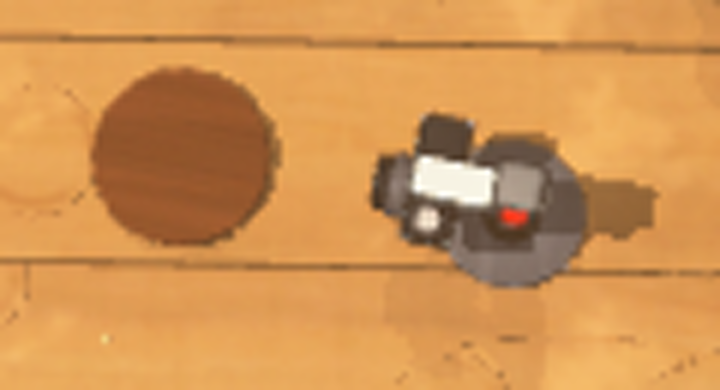

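play_rows(
  translation=[
    [0.038,-0.016,0],
    [0.038,-0.016,0],
    [0.038,-0.016,0],
    [0.038,-0.016,0],
    [0.038,-0.016,0],
    [0.038,-0.016,0],
    [0.038,-0.016,0],
    [0.038,-0.016,0],
    [0,0,0],
    [0,0,0],
    [0,0,0],
    [0,0,0],
    [0,0,0],
    [0,0,0],
    [0,0,0],
    [0,0,0],
  ],
  delta_rot=[
    [0,0,0],
    [0,0,0],
    [0,0,0],
    [0,0,0],
    [0,0,0],
    [0,0,0],
    [0,0,0],
    [0,0,0],
    [0,0,-9.22],
    [0,0,-9.22],
    [0,0,-9.22],
    [0,0,-9.22],
    [0,0,-9.22],
    [0,0,-9.22],
    [0,0,-9.22],
    [0,0,0],
  ],
  grip=[1,1,1,1,1,1,1,1,1,1,1,1,1,1,1,1],
  squeeze=20,
)

```text
clock: 3.3
tool_pos: [0.4879, -0.3185, 0.2574]
eef_rot: [0.708, 0.706, 0.0, -0.0]
contact_force: [-0.6, -0.2, 1.0]
opening: 1.001
finger_force: 0.0
```

```bash
cat > w.py <<'E'
from h import *
import sys
np.set_printoptions(precision=4,suppress=True)
def st():
    s=r.get_state();print("t",s["clock"],"pos",s["tool_pos"],"eul",R.from_quat(s["eef_rot"]).as_euler("xyz",True),"q7",s["q"],"F",s["contact_force"],"op",s["opening"],s["finger_force"]);return s
E
python3 - <<'E'
from w import *
st();im=r.snapshot("wrist");c=r.get_calibration("wrist");print(c)
cv2.imwrite("pics/w1.png",im)
for m in r.silhouettes("wrist","berry_jar")[:2]:
    v,u=np.nonzero(m["pixels"]);print(m["confidence"],u.min(),u.max(),v.min(),v.max(),at_z("wrist",(u.mean(),v.mean()),.06))
print([d for d in r.look_for("wrist","berry_jar")][:2],proj("wrist",(.488,-.3165,.075)))
print("foot",at_z("top",(266.2,195.5),.008),"grip",at_z("top",(266.7,190.8),.182),"btn",at_z("top",(265.7,196.2),.175))
E
```

```text
t 3.3 pos [ 0.4879 -0.3185  0.2574] eul [179.9886  -0.0214  89.8503] q7 [ 0.7835  0.6643 -0.4906  1.6881  0.3837  0.8863  0.1328] F [-0.6224 -0.1543  0.9851] op 1.001312546164293 0.0
{'intrinsics': array([[319.6817,   0.    , 253.7897],
       [  0.    , 319.6817, 196.3326],
       [  0.    ,   0.    ,   1.    ]]), 'eye': array([ 0.4876, -0.2409,  0.385 ]), 'rotation': array([-0.1515,  0.0003, -0.0018,  0.9885])}
0.58 225 281 141 204 [ 0.486  -0.3174  0.06  ]
[{'point': [0.4887, -0.3163, 0.0773], 'confidence': 0.9}, {'point': [0.7071, -0.2137, 0.0458], 'confidence': 0.43}] [254.4507 175.5562]
foot [ 0.5647 -0.0813  0.008 ] grip [ 0.5651 -0.0776  0.182 ] btn [ 0.5482 -0.0749  0.175 ]
```

View pics/w1.png

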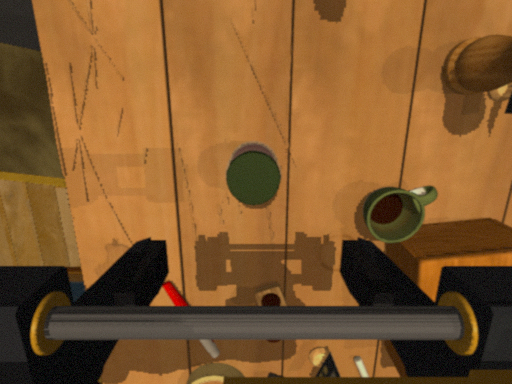

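play_rows(
  translation=[
    [0.001,0,0.028],
    [0,0,0.028],
    [0,0,0.028],
    [0,0,0.028],
    [0,0,0.028],
    [0,0,0.028],
    [0,0,0.028],
    [0,0,0.011],
    [0,0,0.01],
    [0,0,0],
    [0,0,0],
    [0,0,0],
    [0,0,0],
    [0,0,0],
    [0,0,0],
    [0,0,0],
  ],
  delta_rot=[
    [0,0,0],
    [0,0,0],
    [0,0,0],
    [0,0,0],
    [0,0,0],
    [0,0,0],
    [0,0,0],
    [0,0,0],
    [0,0,0],
    [0,0,0],
    [0,0,0],
    [0,0,0],
    [0,0,0],
    [0,0,0],
    [0,0,0],
    [0,0,0],
  ],
  grip=[1,1,1,1,1,1,1,1,1,1,0.3,0.2,0.1,0.1,0.1,0.1],
  squeeze=25,
)

```text
clock: 5.45
tool_pos: [0.4877, -0.3175, 0.0408]
eef_rot: [0.707, 0.707, -0.0, 0.0]
contact_force: [-2.4, 0.7, 5.8]
opening: 0.681
finger_force: 25.0
```

play_rows(
  translation=[
    [0,0,-0.01],
    [0,0,-0.03],
    [0,0,-0.036],
    [0,0,-0.036],
    [0,0,-0.036],
    [0,0,-0.036],
    [0,0,-0.036],
    [0.02,0.005,0],
    [0.035,0.006,0],
    [0.035,0.006,0],
    [0.035,0.006,0],
    [0.035,0.006,0],
    [0.035,0.006,0],
    [0.035,0.006,0],
    [0.035,0.006,0],
    [0.035,0.005,0],
    [0.018,0,0],
    [0,0,0],
  ],
  delta_rot=[
    [0,0,0],
    [0,0,0],
    [0,0,0],
    [0,0,0],
    [0,0,0],
    [0,0,0],
    [0,0,0],
    [0,0,0],
    [0,0,0],
    [0,0,0],
    [0,0,0],
    [0,0,0],
    [0,0,0],
    [0,0,0],
    [0,0,0],
    [0,0,0],
    [0,0,0],
    [0,0,0],
  ],
  grip=[0.1,0.1,0.1,0.1,0.1,0.1,0.1,0.1,0.1,0.1,0.1,0.1,0.1,0.1,0.1,0.1,0.1,0.1],
)

```text
clock: 7.7
tool_pos: [0.5392, 0.0023, 0.2597]
eef_rot: [0.706, 0.708, -0.001, -0.001]
contact_force: [0.1, -1.0, -3.2]
opening: 0.675
finger_force: 25.0
```

```bash
python3 - <<'E'
from w import *
st();im=r.snapshot("wrist")
cv2.imwrite("pics/w2.png",im)
for m in r.silhouettes("wrist","board_top")[:2]:
    v,u=np.nonzero(m["pixels"]);print(m["confidence"],u.min(),u.max(),v.min(),v.max(),at_z("wrist",(u.mean(),v.mean()),.012))
    cs,_=cv2.findContours(m["pixels"].astype(np.uint8),0,1);e=cv2.fitEllipse(max(cs,key=len));print(e,at_z("wrist",e[0],.012))
print(r.look_for("wrist","board_top")[:2])
E
```

```text
t 7.7 pos [0.5392 0.0023 0.2597] eul [-179.8943   -0.0153   90.1679] q7 [ 0.2005  0.6031 -0.4735  1.8123  0.3625  0.8149 -0.4508] F [ 0.1039 -0.981  -3.179 ] op 0.6749908295983761 24.998645642772317
0.77 256 358 0 102 [0.5956 0.1251 0.012 ]
((306.8458251953125, 48.1314811706543), (101.16018676757812, 106.85723876953125), 29.721500396728516) [0.5956 0.1251 0.012 ]
[{'point': [0.5979, 0.1333, 0.0136], 'confidence': 0.83}]
```

View pics/w2.png

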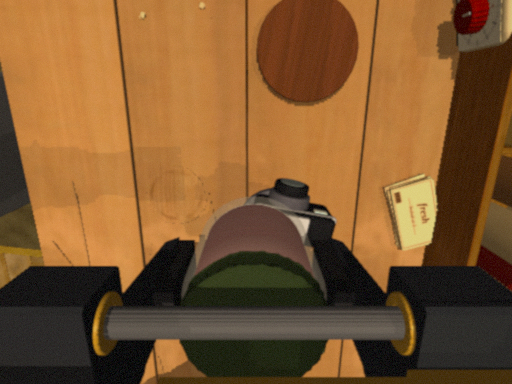

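play_rows(
  translation=[
    [0.02,0.019,0],
    [0.03,0.019,0],
    [0.02,0.018,0],
    [0,0,0],
  ],
  delta_rot=[
    [0,0,0],
    [0,0,0],
    [0,0,0],
    [0,0,0],
  ],
  grip=[0.1,0.1,0.1,0.1],
)

```text
clock: 8.35
tool_pos: [0.5972, 0.0712, 0.2602]
eef_rot: [0.707, 0.707, 0.001, -0.0]
contact_force: [-0.0, 0.1, -3.9]
opening: 0.673
finger_force: 25.0
```

```bash
python3 - <<'E'
from w import *
print("edge",at_z("wrist",(307,102.5),.012))
st();im=r.snapshot("wrist")
cv2.imwrite("pics/w3.png",im)
for m in r.silhouettes("wrist","board_top")[:1]:
    v,u=np.nonzero(m["pixels"]);print(m["confidence"],u.min(),u.max(),v.min(),v.max())
    cs,_=cv2.findContours(m["pixels"].astype(np.uint8),0,1);c=max(cs,key=len);
    P=np.array([at_z("wrist",p[0],.012)[:2] for p in c]);ce,rad=cv2.minEnclosingCircle(P.astype(np.float32));
    A=np.c_[2*P,np.ones(len(P))];s=np.linalg.lstsq(A,(P**2).sum(1),rcond=None)[0];print(ce,rad,s[:2],np.sqrt(s[2]+s[:2]@s[:2]))
E
```

```text
edge [0.6568 0.1419 0.012 ]
t 8.35 pos [0.5972 0.0712 0.2602] eul [179.9471  -0.0589  89.9732] q7 [ 0.0646  0.6803 -0.4588  1.6294  0.3581  0.9153 -0.5264] F [-0.0035  0.1281 -3.8514] op 0.6732693942191929 24.998693196102977
0.63 205 300 63 161
(0.5932720303535461, 0.1254236102104187) 0.055306658148765564 [0.5931 0.1257] 0.05412114109691686
```

play_rows(
  translation=[
    [0.015,-0.001,0],
    [0.025,-0.001,0],
    [0.015,0,0],
    [0,0,0.02],
    [0,0,0.03],
    [0,0,0.03],
    [0,0,0.03],
    [0,0,0.03],
    [0,0,0.03],
    [0,0,0.02],
    [0,0,0.01],
    [0,0,0.004],
    [0,0,0],
  ],
  delta_rot=[
    [0,0,0],
    [0,0,0],
    [0,0,0],
    [0,0,0],
    [0,0,0],
    [0,0,0],
    [0,0,0],
    [0,0,0],
    [0,0,0],
    [0,0,0],
    [0,0,0],
    [0,0,0],
    [0,0,0],
  ],
  grip=[0.1,0.1,0.1,0.1,0.1,0.1,0.1,0.1,0.1,0.1,0.1,0.1,0.1],
)

```text
clock: 10.07
tool_pos: [0.5947, 0.1257, 0.0569]
eef_rot: [0.707, 0.707, 0.0, 0.0]
contact_force: [0.4, -0.0, -2.0]
opening: 0.672
finger_force: 25.0
```

play_rows(
  translation=[
    [0,0,0.001],
    [0,0,0.001],
    [0,0,0.001],
    [0,0,0],
  ],
  delta_rot=[
    [0,0,0],
    [0,0,0],
    [0,0,0],
    [0,0,0],
  ],
  grip=[0.1,0.1,0.1,0.1],
)

```text
clock: 10.58
tool_pos: [0.5942, 0.1256, 0.0534]
eef_rot: [0.707, 0.707, -0.0, 0.0]
contact_force: [-0.1, 0.2, -2.8]
opening: 0.677
finger_force: 25.0
```

play_rows(
  translation=[
    [0,0,0.001],
    [0,0,0],
  ],
  delta_rot=[
    [0,0,0],
    [0,0,0],
  ],
  grip=[0.1,0.1],
)

```text
clock: 10.82
tool_pos: [0.5943, 0.1256, 0.0529]
eef_rot: [0.707, 0.707, 0.0, 0.0]
contact_force: [-2.2, 0.2, 2.6]
opening: 0.671
finger_force: 25.0
```

play_rows(
  translation=[
    [0,0,0],
    [0,0,0],
    [0,0,0],
    [0,0,0],
    [0,0,0],
    [0,0,-0.01],
    [0,0,-0.03],
    [0,0,-0.036],
    [0,0,-0.036],
    [0,0,-0.036],
    [0,0,-0.036],
    [0,0,-0.036],
    [0,0,0],
  ],
  delta_rot=[
    [0,0,0],
    [0,0,0],
    [0,0,0],
    [0,0,0],
    [0,0,0],
    [0,0,0],
    [0,0,0],
    [0,0,0],
    [0,0,0],
    [0,0,0],
    [0,0,0],
    [0,0,0],
    [0,0,0],
  ],
  grip=[0.4,0.5,0.7,0.9,1,1,1,1,1,1,1,1,1],
)

```text
clock: 12.45
tool_pos: [0.5957, 0.1264, 0.2761]
eef_rot: [0.707, 0.707, 0.003, 0.002]
contact_force: [0.7, 0.1, -0.5]
opening: 0.995
finger_force: 0.0
```

```bash
python3 - <<'E'
from w import *
st();im=r.snapshot("wrist")
cv2.imwrite("pics/w4.png",im)
print(r.look_for("wrist","berry_jar")[:1])
a=proj("wrist",(.595,.127,.087));print(a)
E
```

```text
t 12.45 pos [0.5957 0.1264 0.2761] eul [179.6237  -0.1189  89.9558] q7 [-0.0244  0.6706 -0.4645  1.5924  0.3489  0.9547 -0.6044] F [ 0.7039  0.0943 -0.5263] op 0.9954773828621041 0.0
[{'point': [0.5934, 0.127, 0.0912], 'confidence': 0.72}]
[255.4875 175.0248]
```

View pics/w4.png

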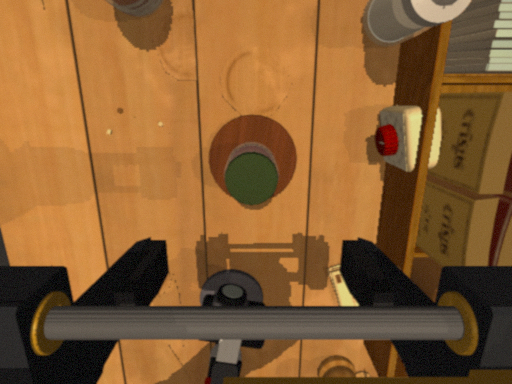

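play_rows(
  translation=[
    [-0.02,-0.005,-0.007],
    [-0.034,-0.005,-0.007],
    [-0.034,-0.005,0],
    [-0.034,-0.005,0],
    [-0.034,-0.005,0],
    [-0.03,-0.005,0],
    [-0.018,0,0],
    [0,0,0],
  ],
  delta_rot=[
    [0,0,0],
    [0,0,0],
    [0,0,0],
    [0,0,0],
    [0,0,0],
    [0,0,0],
    [0,0,0],
    [0,0,0],
  ],
  grip=[1,1,1,1,1,1,1,1],
)

```text
clock: 13.55
tool_pos: [0.5637, -0.0803, 0.286]
eef_rot: [0.708, 0.706, -0.001, -0.0]
contact_force: [0.7, 0.3, -0.3]
opening: 1.002
finger_force: 0.0
```

```bash
python3 - <<'E'
from w import *
st();im=r.snapshot("wrist")
print(r.look_for("wrist","grip_mid")[:1],r.look_for("wrist","release_button")[:1])
print(proj("wrist",(.565,-.078,.182)))
cv2.imwrite("pics/w5.png",cv2.resize(im[80:330,120:400],None,fx=2.4,fy=2.4,interpolation=cv2.INTER_CUBIC))
E
```

```text
t 13.55 pos [ 0.5637 -0.0803  0.286 ] eul [-179.9475    0.0361   89.7866] q7 [ 0.3503  0.6114 -0.49    1.6925  0.3457  0.9257 -0.2788] F [ 0.6919  0.3026 -0.3432] op 1.001525404100683 0.0
[{'point': [0.57, -0.0378, 0.1359], 'confidence': 0.56}] [{'point': [0.5452, -0.0675, 0.179], 'confidence': 0.61}]
[255.5744 204.038 ]
```

View pics/w5.png

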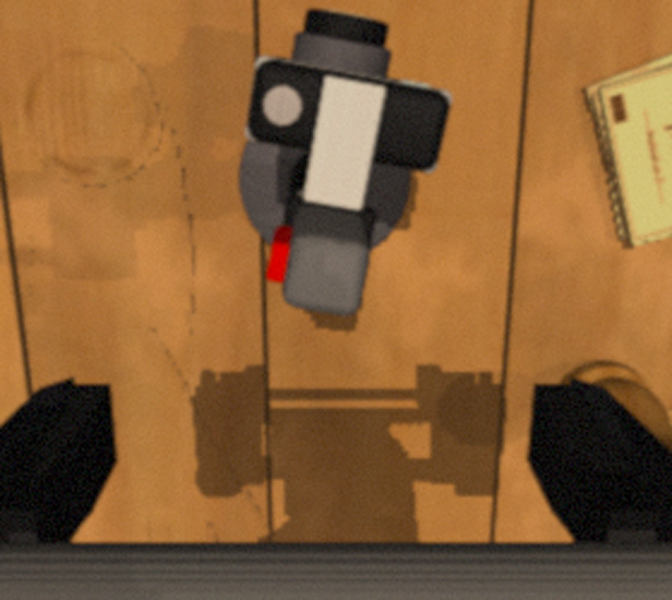

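```bash
python3 - <<'E'
from w import *
f=lambda p,z:at_z("wrist",(120+p[0]/2.4,80+p[1]/2.4),z)
print("top",f((328,274),.182),[f(p,.182) for p in((303,236),(370,243),(360,313),(285,302))])
g=lambda a,b,z:(lambda d:np.degrees(np.arctan2(d[1],d[0])))(f(b,z)-f(a,z))
print(g((262,58),(450,92),.136),g((250,138),(437,170),.136),g((304,203),(322,76),.136)-90,g((360,205),(386,84),.136)-90,g((285,302),(360,313),.182))
print("btn",f((281,254),.175))
for t in("release_button","grip_mid"):
  for m in r.silhouettes("wrist",t)[:1]:
    v,u=np.nonzero(m["pixels"]);print(t,m["confidence"],u.min(),u.max(),v.min(),v.max(),at_z("wrist",(u.mean(),v.mean()),.17))
print(f((325,130),.136))
E
```

```text
top [ 0.5658 -0.0701  0.182 ] [array([ 0.558 , -0.0577,  0.182 ]), array([ 0.5789, -0.0599,  0.182 ]), array([ 0.5761, -0.0832,  0.182 ]), array([ 0.5521, -0.0795,  0.182 ])]
-9.790300266418596 -9.55802038762301 -8.204447676799191 -10.988590795483091 -8.727513748126439
btn [ 0.5507 -0.0655  0.175 ]
release_button 0.71 231 240 174 197 [ 0.5492 -0.0666  0.17  ]
grip_mid 0.84 221 307 84 211 [ 0.5684 -0.0323  0.17  ]
[ 0.565  -0.0303  0.136 ]
```

play_rows(
  translation=[
    [0.008,0.002,0.01],
    [0,0,0.02],
    [0,0,0.014],
    [0,0,0],
  ],
  delta_rot=[
    [0,0,4.5],
    [0,0,4.8],
    [0,0,0],
    [0,0,0],
  ],
  grip=[1,1,1,1],
)

```text
clock: 14.3
tool_pos: [0.5655, -0.0699, 0.2415]
eef_rot: [0.762, 0.648, -0.001, -0.001]
contact_force: [-0.2, -0.0, 0.3]
opening: 0.998
finger_force: 0.0
```

```bash
python3 - <<'E'
from w import *
st();im=r.snapshot("wrist")
cv2.imwrite("pics/w6.png",cv2.resize(im[100:340,110:390],None,fx=2.5,fy=2.5,interpolation=cv2.INTER_CUBIC))
def red(c):
    m=r.silhouettes(c,"release_button")[:1]
    for x in m:
        v,u=np.nonzero(x["pixels"]);print(c,x["confidence"],u.min(),u.max(),v.min(),v.max(),u.mean(),v.mean(),at_z(c,(u.mean(),v.mean()),.165))
red("wrist");r.snapshot("scene");red("scene");r.snapshot("top");red("top")
c=R.from_euler("z",-9.5,degrees=True)
o=np.array([.566,-.0715,0])
for P in((-.013,-.013,.182),(.013,-.013,.182),(.013,.013,.182),(-.013,.013,.182),(-.019,-.007,.175),(-.019,.007,.175)):
    p=proj("wrist",o+c.apply(P));print((p-[110,100])*2.5)
E
```

```text
t 14.3 pos [ 0.5655 -0.0699  0.2415] eul [-179.8679    0.013    80.8058] q7 [ 0.2904  0.6589 -0.4209  1.7442  0.3503  0.8159 -0.4562] F [-0.2214 -0.0297  0.3199] op 0.9978716721112906 0.0
wrist 0.64 225 235 206 236 230.03557312252966 220.91304347826087 [ 0.5489 -0.072   0.165 ]
scene 0.48 216 249 231 255 232.05496828752644 244.39323467230443 [0.512  0.2462 0.165 ]
[310.1235 359.9055]
[410.328  360.1537]
[412.6568 265.4888]
[308.542  265.2045]
[288.702  327.6543]
[287.4532 278.0859]
```

View pics/w6.png

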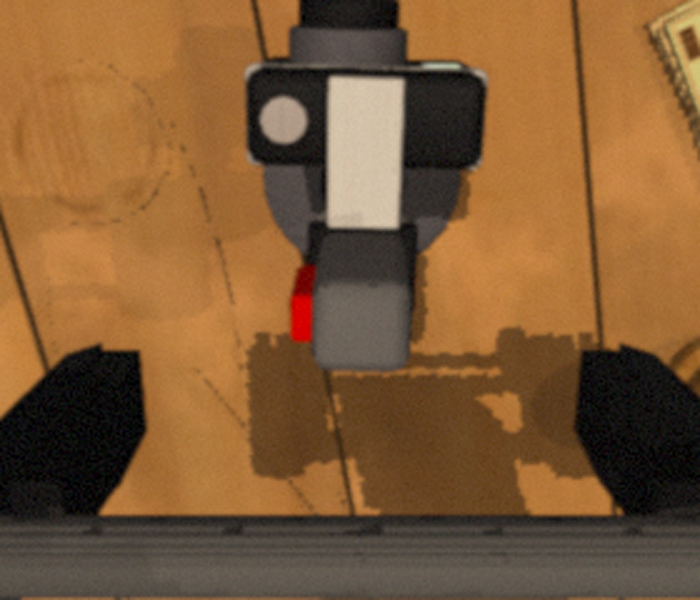

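play_rows(
  translation=[
    [-0.0045,0.0,0.01],
    [0,0,0.02],
    [0,0,0.02],
    [0,0,0.02],
    [0,0,0.0095],
    [0,0,0],
    [0,0,0],
    [0,0,0],
    [0,0,0],
    [0,0,0],
    [0,0,0],
    [0,0,0],
    [0,0,0],
    [0,0,0],
    [0,0,0],
  ],
  delta_rot=[
    [0,0,0],
    [0,0,0],
    [0,0,0],
    [0,0,0],
    [0,0,0],
    [0,0,0],
    [0,0,0],
    [0,0,0],
    [0,0,0],
    [0,0,0],
    [0,0,0],
    [0,0,0],
    [0,0,0],
    [0,0,0],
    [0,0,0],
  ],
  grip=[1,1,1,1,1,1,0.5,0,-0.3,-0.6,-0.8,-0.8,-0.8,-0.8,-0.8],
  squeeze=35,
)

```text
clock: 16.48
tool_pos: [0.5649, -0.0749, 0.1628]
eef_rot: [0.762, 0.647, -0.0, -0.0]
contact_force: [-1.2, 1.2, 2.2]
opening: 0.294
finger_force: 35.0
```

```bash
python3 - <<'E'
from w import *
st();im=r.snapshot("wrist");st();r.snapshot("top");st();s=r.snapshot("scene")
a=cv2.resize(im[100:340,110:390],None,fx=2,fy=2,interpolation=cv2.INTER_CUBIC)
cv2.imwrite("pics/w7.png",a)
E
```

```text
t 16.475 pos [ 0.5649 -0.0749  0.1628] eul [-179.9364    0.0159   80.6426] q7 [ 0.2621  0.7646 -0.3617  1.8146  0.4226  0.6403 -0.5142] F [-1.1523  1.23    2.1857] op 0.29352356858940853 34.97414838988334
t 16.525 pos [ 0.5649 -0.0748  0.1628] eul [-179.9385    0.0136   80.6498] q7 [ 0.262   0.7646 -0.3617  1.8147  0.4226  0.6403 -0.5141] F [-2.0116  0.5778  1.8261] op 0.29586302632769546 34.97622687835246
t 16.575 pos [ 0.5649 -0.0748  0.1628] eul [-179.9435    0.0162   80.6534] q7 [ 0.262   0.7646 -0.3617  1.8146  0.4227  0.6403 -0.5141] F [-2.2763  0.9799  2.1215] op 0.29726140152048935 34.97785767540336
```

View pics/w7.png

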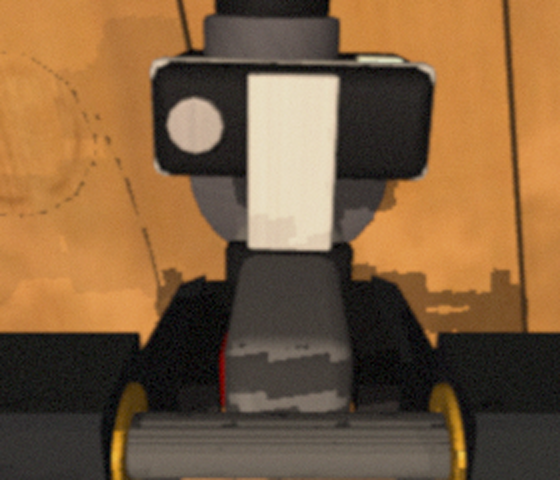

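play_rows(
  translation=[
    [0,0,-0.003],
    [0,0,-0.005],
    [0,0,-0.006],
    [0,0,-0.006],
    [0,0,0],
  ],
  delta_rot=[
    [0,0,0],
    [0,0,0],
    [0,0,0],
    [0,0,0],
    [0,0,0],
  ],
  grip=[-0.8,-0.8,-0.8,-0.8,-0.8],
)

```text
clock: 17.25
tool_pos: [0.5649, -0.0748, 0.1834]
eef_rot: [0.762, 0.647, -0.0, -0.0]
contact_force: [-3.5, 0.5, -2.6]
opening: 0.296
finger_force: 35.0
```

play_rows(
  translation=[
    [0,0,-0.006],
    [0,0,-0.006],
    [0,0,-0.006],
    [0,0,-0.006],
    [0,0,-0.006],
    [0,0,-0.006],
    [0,0,-0.006],
    [0,0,-0.006],
    [0,0,-0.006],
    [0,0,-0.006],
    [0,0,-0.006],
    [0,0,-0.006],
    [0,0,0],
  ],
  delta_rot=[
    [0,0,0],
    [0,0,0],
    [0,0,0],
    [0,0,0],
    [0,0,0],
    [0,0,0],
    [0,0,0],
    [0,0,0],
    [0,0,0],
    [0,0,0],
    [0,0,0],
    [0,0,0],
    [0,0,0],
  ],
  grip=[-0.8,-0.8,-0.8,-0.8,-0.8,-0.8,-0.8,-0.8,-0.8,-0.8,-0.8,-0.8,-0.8],
)

```text
clock: 18.88
tool_pos: [0.5649, -0.0748, 0.2558]
eef_rot: [0.762, 0.647, -0.0, -0.0]
contact_force: [-6.1, 1.8, -3.0]
opening: 0.295
finger_force: 35.0
```

play_rows(
  translation=[
    [0,0,-0.003],
    [0,0,-0.003],
    [0,0,-0.001],
    [0,0,-0.001],
    [0,0,0],
  ],
  delta_rot=[
    [0,0,0],
    [0,0,0],
    [0,0,0],
    [0,0,0],
    [0,0,0],
  ],
  grip=[-0.8,-0.8,-0.8,-0.8,-0.8],
)

```text
clock: 19.5
tool_pos: [0.5649, -0.0748, 0.2629]
eef_rot: [0.762, 0.647, -0.0, -0.0]
contact_force: [-4.5, 0.5, -6.2]
opening: 0.292
finger_force: 35.0
```

play_rows(
  translation=[
    [0,0,-0.0005],
    [0,0,-0.0005],
    [0,0,0],
    [0,0,0],
  ],
  delta_rot=[
    [0,0,0],
    [0,0,0],
    [0,0,0],
    [0,0,0],
  ],
  grip=[-0.8,-0.8,-0.8,-0.8],
)

```text
clock: 20.0
tool_pos: [0.5649, -0.0748, 0.263]
eef_rot: [0.762, 0.647, -0.001, -0.001]
contact_force: [-1.1, 1.9, -19.9]
opening: 0.289
finger_force: 35.0
```

```bash
python3 - <<'E'
from w import *
st();s=r.snapshot("scene");w=r.snapshot("wrist");st()
a=cv2.resize(s[140:320,190:350],None,fx=2.2,fy=2.2,interpolation=cv2.INTER_CUBIC);b=cv2.resize(w,(528,396))[:, 60:460]
cv2.imwrite("pics/e.png",np.hstack([a,b]))
E
```

```text
t 20.0 pos [ 0.5649 -0.0748  0.263 ] eul [-179.9047    0.0037   80.675 ] q7 [ 0.308   0.6326 -0.4344  1.7203  0.3329  0.8641 -0.4341] F [ -1.1349   1.9066 -19.9316] op 0.289159798342865 34.972567493095994
t 20.1 pos [ 0.5649 -0.0749  0.263 ] eul [-179.9069    0.0051   80.6756] q7 [ 0.308   0.6326 -0.4344  1.7203  0.3329  0.8641 -0.4341] F [ -1.5968   2.5436 -21.5273] op 0.29622773863057955 34.97158145997673
```

View pics/e.png

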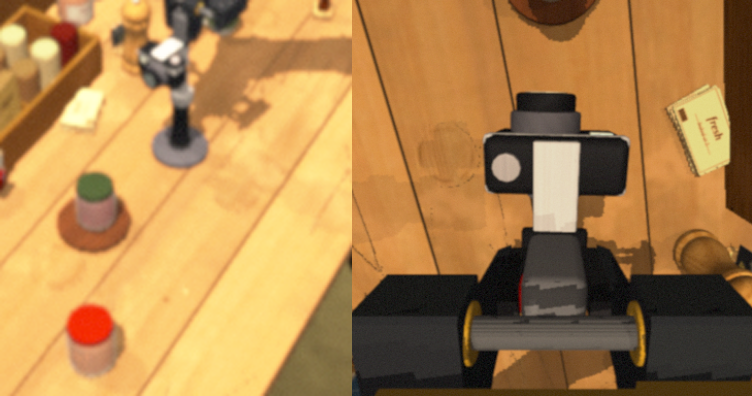

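play_rows(
  translation=[
    [0,0,0.0004],
    [0,0,0],
    [0,0,0],
  ],
  delta_rot=[
    [0,0,0],
    [0,0,0],
    [0,0,0],
  ],
  grip=[-0.8,-0.8,-0.8],
)

```text
clock: 20.48
tool_pos: [0.5649, -0.0748, 0.263]
eef_rot: [0.762, 0.647, -0.001, -0.0]
contact_force: [-2.5, 1.5, -24.3]
opening: 0.287
finger_force: 35.0
```

play_rows(
  translation=[
    [0,0,0.0006],
    [0,0,0],
    [0,0,0],
    [0,0,0],
  ],
  delta_rot=[
    [0,0,0],
    [0,0,0],
    [0,0,0],
    [0,0,0],
  ],
  grip=[-0.8,-0.8,-0.8,-0.8],
)

```text
clock: 20.98
tool_pos: [0.5649, -0.0748, 0.263]
eef_rot: [0.762, 0.647, -0.0, -0.0]
contact_force: [-5.0, 2.4, -19.5]
opening: 0.297
finger_force: 35.0
```

play_rows(
  translation=[
    [0,0,0.0002],
    [0,0,0],
    [0,0,0],
    [0,0,0],
    [0,0,0],
    [0,0,0],
    [0,0,0],
    [0,0,0],
  ],
  delta_rot=[
    [0,0,0],
    [0,0,0],
    [0,0,0],
    [0,0,0],
    [0,0,0],
    [0,0,0],
    [0,0,0],
    [0,0,0],
  ],
  grip=[-0.8,-0.8,-0.8,-0.8,-0.8,-0.8,-0.8,-0.8],
)

```text
clock: 21.98
tool_pos: [0.5649, -0.0749, 0.2629]
eef_rot: [0.762, 0.647, -0.0, -0.0]
contact_force: [-5.1, 0.5, -17.9]
opening: 0.294
finger_force: 35.0
```

Steady against the end stop for a full second.

```bash
python3 -c "
from plant import r
print(r.finish_job())"
```

```text
the job is handed in; nothing more can be done
None
```

The green-lidded jar stands upright in the middle of the board, and I handed the job in at about 22 s with the gripper still squeezing the button and the camera held steady against its second stop (100 mm up). I didn't touch the other jar, the cup or the pepper mill, and the hand-in gave no verdict.

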